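# Clear the silver cut-off jig and hold the bar home on its sprung stop

### The job

Ready the cut-off jig for the next cut: with the bench brush, not the fingers or the bar, sweep the three silver offcuts off the bed's open end into the scrap tray, then set the brush down on the bench clear of jig and tray. Lay the silver bar on the bed, on its narrow edge as it stands now and along the low back fence, and push it endways against the sprung ejector pin until its end is hard on the stop block. Finish while still holding it firmly there (the pin kicks it out if let go), leaving hammer, bangle and round block where they are.

Things in the scene. Friction and masses are not known exactly. Their poses are not given: they have to be found in the camera images.
- jig: Steel cut-off jig, bolted down, lying crosswise, stop to the robot's left. Origin: bench level, below the stop block's face, mid width; x along the bed from its open end to the stop, z up. Flat bed 30 mm above the bench, x -160 (open end) to 0 (stop face), y -38 (back fence, far from the robot, 8 mm high above the bed) to +38 (front lip, 6 mm high). Fence and lip are 10 mm thick.
- saw_guide (a point): Top middle of the slotted saw guide, two small steel blocks on the back fence, outside the bed's width: 30 mm high above the bed, from 19 to 42 mm from the stop face (jig x), jig y -54 to -38. Grip the bar farther from the stop than this.
- stop_block: The jig's dark steel end block, fixed, 34 mm thick, 96 mm wide, 32 mm high above the bed: the hard stop. Origin: on the bed, at the middle of its face towards the bed; axes as the jig's.
- stop_point (a point): Point on the stop block's face where the ejector pin comes out, 12 mm above the bed and 8 mm from the back fence: the centre of the bar's end when home. Axes as the jig's.
- plunger (a joint): Sprung ejector pin, brass, 9 mm thick, along the jig's x axis: 0 m = fully out, standing 11 mm proud of the stop face; 0.011 m = pushed in flush with the face. Spring about 3 N fully out, 7.4 N flush; it always pushes back. As it goes in, its thin tail comes out behind the block.
- bar: Loose silver bar, 110 x 16 x 24 mm (x, y, z), 0.3 to 0.5 kg, standing on its narrow 16 mm edge. Origin: centre of its underside; x along its length, either end may go to the stop. On the bed it rises 16 mm above the fence, so fingers from above can hold it across its 16 mm width, tips about 11 mm above its underside.
- offcut0: Loose silver offcut on the jig's bed, 14 x 16 x 24 mm (24 upright at first), about 50 g. Origin: its centre.
- offcut1: Loose silver offcut on the jig's bed, 18 x 16 x 24 mm (24 upright at first), about 65 g. Origin: its centre.
- offcut2: Loose silver offcut on the jig's bed, 22 x 16 x 24 mm (24 upright at first), about 80 g. Origin: its centre. The three lie about 60 to 150 mm from the stop face.
- tray: Loose open white enamel scrap tray, 120 x 130 x 16 mm outside (x, y, height), walls 4 mm, 0.6 kg, its rim about 15 mm under the bed's overhanging open end. Origin: centre of its underside; x about along the jig's x.
- brush: Loose bench brush standing on stiff dark bristles, 90 g. Origin: middle of the bristles' underside. Bristles 62 (x) x 18 (y) mm, 26 high; wooden back 66 x 20 mm above them, 26 to 46 mm up; handle 16 mm thick runs on to x = -104, 32 to 45 mm up. Grip across the 20 mm back over the origin, tips about 30 mm up. Held across the bed it fits between fence and lip.
- bench_block: Bystander: round steel bench block, 80 mm across, 18 mm high, on the far side of the bench.
- hammer: Bystander: hammer lying on the far side of the bench.
- bangle: Bystander: open silver bangle, about 70 mm across, lying on the far right of the bench.
There are look-alikes about, which are no part of the job. Several things have the shape of the tray; the one meant has the colours described above.

How it is judged:
On the way, in this order (a step that is already met when the one before it is completed fails the run):
1. all three offcuts are in the scrap tray (x of offcut0 in the frame of tray between -0.062 and 0.062 m and y of offcut0 in the frame of tray between -0.067 and 0.067 m and z of each of offcut0, offcut1, offcut2 in the frame of tray below 0.036 m and x of offcut1 in the frame of tray between -0.062 and 0.062 m and y of offcut1 in the frame of tray between -0.067 and 0.067 m and x of offcut2 in the frame of tray between -0.062 and 0.062 m and y of offcut2 in the frame of tray between -0.067 and 0.067 m), for 0.2 s.
2. the brush is down on the bench and the bar is held home against the stop block, the pin pushed in (value of joint plunger above 0.0095 m and contact force between bar and stop_block above 1 N and x of bar in the frame of jig above -0.0575 m and z of bar in the frame of jig between 0.027 and 0.033 m and y of bar in the frame of jig between -0.0325 and -0.0265 m and angle between the x axis of bar and the x axis of jig, either way round below 0.06 rad and angle between the z axis of bar and the z axis of jig, either way round below 0.06 rad and contact force between the fingers and bar above 1 N and height (world z) of brush below 0.025 m and contact force between brush and jig below 0.05 N and contact force between brush and tray below 0.05 N and contact force between brush and the fingers below 0.05 N and linear speed of brush below 0.02 m/s), for 0.3 s.
At the end, for the whole second after the job is handed in: Offcuts in the tray; brush at rest on the bench, touching neither jig nor tray; fingers hold the bar on edge on the bed (3 mm), 3.5 mm or less from the fence, in line to 0.06 rad, pressing the stop block with over 1 N, pin within 1.5 mm of flush, all still (all of step 1 and all of step 2 and linear speed of bar below 0.01 m/s and linear speed of each of offcut0, offcut1, offcut2 below 0.03 m/s); the arm keeps its last pose, push and grip.
It fails at once if an offcut is pushed by the fingers, the arm or the bar instead of the brush (contact force between any of the arm, the fingers, bar and offcut0 above 0.3 N or contact force between any of the arm, the fingers, bar and offcut1 above 0.3 N or contact force between any of the arm, the fingers, bar and offcut2 above 0.3 N).
It fails at once if the hammer, bangle or round block is shifted by more than 20 mm (distance of any of bench_block, hammer, bangle from where it was at the start of the episode above 0.02 m).
It also fails if it takes over 72 s, if anything falls off the work surface, if the arm or the gripper's body presses on something with over 40 N, if the wrist force passes 120 N, or if a joint passes its speed limit or range.

### The arm

A 6-joint arm with a two-finger parallel gripper is mounted at the origin on the work surface. World frame = base frame: x ahead of the robot, y to its left, z up, the work surface at z = 0. Lengths are in m, angles in rad, forces in N, time in s.
With the tool pointing down it reaches from about 0.35 to 0.775 m from the base axis. Payload 7.3 kg.
Tool frame: the origin (TCP) lies at the centre of the arm's flange, where the gripper is bolted on; the fingertips stand 178 mm ahead of it and the grasp point (between the pads) lies 159 mm ahead of it (tip_extent is the distance from the TCP to the fingertips, in m); z points along the fingers, y is the line along which they close (so a half turn about z gives the same grasp; the last joint's range is limited). The gripper opens to 92 mm and grips with 3 to 60 N. Pads are 19 mm wide; open, the fingers measure 130 mm over their backs; the gripper's body (75 mm by 190 mm) begins 47 mm behind the grasp point.
Start: joints at [-1.287, 0.342, 1.524, -0, 1.275, -0.146], TCP at [0.219, -0.477, 0.405] pointing down, gripper open.
Joint ranges: [-2.53, 2.53], [-0.77, 2.02], [0.04, 2.7], [-1, 4.14], [0.28, 2.66], [-3.11, 3.11]. Speed limits (rad/s): [2.57, 2.57, 3.14, 3.14, 3.14, 3.14].

### API

Orientations are given as [roll, pitch, yaw] about the fixed x, y, z axes, in that order (R = Rz(yaw) Ry(pitch) Rx(roll)).
In Python, from cell import * gives the robot as it stands.
- The arm moves only by the tool arm_command, never from a script. Its arguments are lists of equal length, an entry for each row: "xyz": the shift along the world's x, y, z in mm, a list of three; "spin": the turn about the world's z in degrees. In form: {"xyz": [[tx, ty, tz], ...], "spin": [spin, ...]}. A call has 1 to 20 rows; each row shifts and turns the commanded pose from where the row before left it; what a row does not reach is not made up. A row lasts 1/10 s, in which the tool goes at most 50 mm and 8.59 degrees, less where a joint would pass 70% of its speed; a pose out of reach is approached as far as the arm can. A call with a gripper value outside its range is refused whole. "jaw" is the opening, from -1 (shut) to 1 (fully open), set as the call begins (left out, the last holds). The fingers move at their own pace and stop on an object; "squeeze" is the grip in N (left out, the last holds). Time passes only in rows, so rows that do not move let the fingers close. It gives the time, the measured TCP pose, the force, the opening and the grip force at its end, in the units of the state.
- observe(): the state, without advancing time (a new reading comes with each control period).
- read_camera(name): name is "scene" or "top" or "wrist"; returns a dict with "img" (480x640x3 uint8, red, green, blue), "depth" (480x640 float32, m along the optical axis (not along the pixel's ray), 0 where there is no reading), "fx", "fy", "cx", "cy" (pixels), "world_from_camera" (4x4, takes a point from camera to world coordinates). Camera axes: x right, y up, looking along -z (the intrinsics and any distortion apply to the point x, -y, -z); pixel columns grow to the right and rows downward; lengths in m; the calibration is good to about 2 mm. The wrist camera is an equidistant fisheye: a pixel r from the principal point sees the ray r / f radians off the axis. A picture is of the moment at which its call begins.
- hand_in(): hands the job in; it is judged then, once.
The state is a dict: "time": time; "qpos": joint angles; "qvel": joint speeds; "joint_efforts": joint torques, N m; "tool_pos": TCP position; "tool_rot": TCP orientation; "contact_force": force on the tool from outside, world axes, zero at the start; "torque": the same for the moment, N m; "opening": finger opening in m; "grip_force": force on a finger pad.
Only numpy, scipy, OpenCV 4.12 (cv2) and the standard library are available. Lean on these libraries where they do the work, as an engineer would, in place of code of your own. Each camera call takes 0.05 s, during which the arm holds its last target. There are 200 camera calls.

## Working session

There is one attempt and no reset: what is moved stays moved. The work goes in short steps, Python scripts to look and compute and a tool call to move; the robot and the scene stay as the last step left them, time stands still between calls to the robot, and variables do not carry over. Pictures are saved under pics/ and viewed, at most 10 in all, crops included, and the job is handed in when it is done.

Besides the shell and the picture viewer there is one more tool, called after "Call:" by a JSON object that holds its "op" and its "data", one argument or row to a line. arm_command: Moves the arm, as the interface text tells. Its arguments: {"type":"object","properties":{"xyz":{"type":"array","items":{"type":"array","items":{"type":"number"}}},"spin":{"type":"array","items":{"type":"number"}},"jaw":{"type":"number"},"squeeze":{"type":"number"}},"required":["xyz","spin"]}

```bash
mkdir -p pics; ls; cat > h.py <<'E'
from cell import *
import numpy as np, cv2
def ray(c,u,v):
    if c.get('fish'):
        pass
    M=np.array(c['world_from_camera']); d=np.array([(u-c['cx'])/c['fx'],-(v-c['cy'])/c['fy'],-1.0])
    return M[:3,3],M[:3,:3]@d
def onz(c,u,v,z):
    o,d=ray(c,u,v); return o+d*(z-o[2])/d[2]
def cloud(c):
    v,u=np.mgrid[0:480,0:640]; D=c['depth']
    P=np.stack([(u-c['cx'])/c['fx']*D,-(v-c['cy'])/c['fy']*D,-D],-1)
    M=np.array(c['world_from_camera']); return P@M[:3,:3].T+M[:3,3]
E
python3 - <<'E'
from h import *
import pickle
d={}
for n in('scene','top'):
    c=read_camera(n); d[n]=c; cv2.imwrite(f'pics/{n}0.png',c['img'][...,::-1])
    print(n,c['fx'],c['cx'],np.round(c['world_from_camera'],3).tolist(),(c['depth']>0).mean())
pickle.dump(d,open('d0.pkl','wb'))
print(observe())
E
```

```text
pics
scene 443.4484545719269 321.36029693308484 [[0.8, -0.481, 0.358, 0.837], [0.6, 0.633, -0.489, -0.367], [0.009, 0.606, 0.795, 0.679], [0.0, 0.0, 0.0, 1.0]] 0.9960611979166667
top 484.6069108328422 322.5606431152279 [[0.111, 0.972, -0.208, 0.333], [-0.994, 0.108, -0.025, -0.007], [-0.002, 0.21, 0.978, 1.098], [0.0, 0.0, 0.0, 1.0]] 0.9960416666666667
{'time': 0.1, 'qpos': array([-1.28701608e+00,  3.42646726e-01,  1.52489609e+00, -4.50858305e-05,
        1.27538876e+00, -1.45993938e-01]), 'qvel': array([-0.00106456, -0.00178087, -0.00383514,  0.0019076 ,  0.0013154 ,
       -0.0005253 ]), 'joint_efforts': array([ 1.25245693e-03, -4.32006383e+01, -2.44694960e+01,  7.19551393e-02,
        5.26176696e-02, -6.50677021e-05]), 'tool_pos': array([ 0.21873497, -0.47713861,  0.40412644]), 'tool_rot': array([-3.14026170e+00, -1.52124500e-04,  4.29787238e-01]), 'contact_force': array([ 0.29884076,  0.65247694, -0.02963103]), 'torque': array([ 0.00662582, -0.00874436,  0.02917841]), 'grip_force': 0.0, 'opening': 0.09175882800115226}
```

View pics/top0.png

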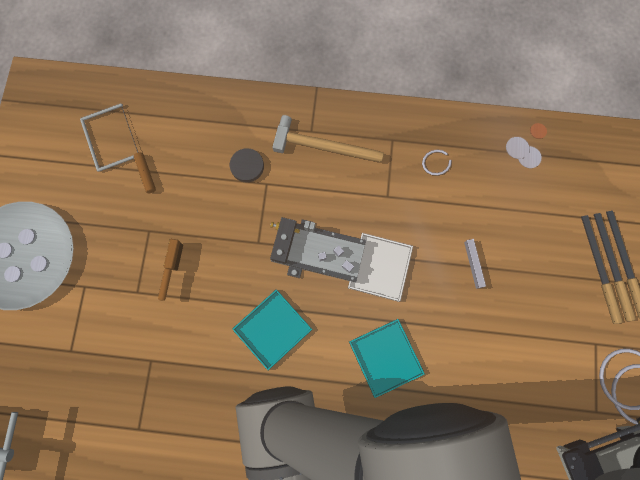

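View pics/scene0.png

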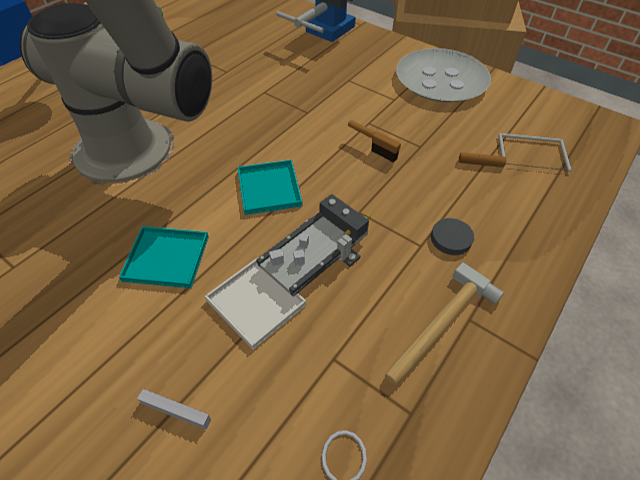

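Top view: white tray at (383,267), with teal look-alike trays at (273,330) and (388,358). The brush is at (173,254), its handle running to (163,298); the saw frame with wooden handle at (120,140) is not it. The bar is at (476,263); the files at (610,270) are not it. The jig's stop is at (284,242), and the offcuts are at (322,256), (338,252) and (348,266).

```bash
cat > m1.py <<'E'
from h import *
import pickle
d=pickle.load(open('d0.pkl','rb'))
P={n:cloud(d[n]) for n in d}
def rect(name,n,box,zlo,zhi,cond=None):
    u0,v0,u1,v1=box; m=np.zeros((480,640),bool); m[v0:v1,u0:u1]=1
    p=P[n]; m&=(p[...,2]>zlo)&(p[...,2]<zhi)
    if cond is not None: m&=cond(d[n]['img'].astype(int))
    q=p[m]; 
    if len(q)<5: print(name,n,'few',len(q));return
    r=cv2.minAreaRect((q[:,:2]*1000).astype(np.float32))
    print(name,n,len(q),'c',np.round(r[0],1),'size',np.round(r[1],1),'ang',round(r[2],1),'z med/max',np.round(np.median(q[:,2])*1e3,1),np.round(q[:,2].max()*1e3,1))
white=lambda i:(i.min(-1)>185)
for n,B in (('top',dict(bar=(460,230,495,295),head=(150,230,192,275),handle=(150,268,180,305),tray=(345,225,420,305),stop=(265,212,302,270),bed=(285,215,375,285))),
            ('scene',dict(bar=(130,380,220,435),head=(365,130,405,165),handle=(340,115,375,145),tray=(200,255,310,350),stop=(315,190,372,245),bed=(250,200,350,300)))):
    rect('bar',n,B['bar'],.015,.04); rect('head',n,B['head'],.038,.06);rect('handle',n,B['handle'],.035,.06)
    rect('traybottom',n,B['tray'],-.01,.025,white); rect('stop',n,B['stop'],.053,.075); rect('bed',n,B['bed'],.025,.034); rect('offc',n,B['bed'],.046,.058)
c=d['top'];k=np.kron(c['img'][205:310,260:425],np.ones((1,1,1),np.uint8))
cv2.imwrite('pics/crop1.png',cv2.resize(c['img'][205:310,260:425][...,::-1],None,fx=4.8,fy=4.8,interpolation=cv2.INTER_CUBIC))
E
python3 m1.py
```

```text
bar top 409 c [ 543.8 -327.2] size [110.2  18.8] ang 16.5 z med/max 24.4 31.1
head top 339 c [479.2 349.2] size [21.1 81.2] ang 87.2 z med/max 46.2 53.1
handle top 254 c [419.  352.1] size [17.2 72.8] ang 86.5 z med/max 44.7 49.9
traybottom top 1978 c [ 513.7 -116.5] size [118.2 128.6] ang 81.5 z med/max 5.2 22.3
stop top 696 c [542.  108.1] size [40.1 96.8] ang 82.3 z med/max 63.0 70.9
bed top 2085 c [528.4  10. ] size [161.1  95.8] ang 82.2 z med/max 30.9 34.0
offc top 250 c [538.8  19.8] size [148.2  94.9] ang 88.7 z med/max 54.7 58.0
bar scene 927 c [ 546.1 -329.3] size [110.5  16.3] ang 16.9 z med/max 23.4 27.0
head scene 280 c [477.4 348.2] size [24.4 89.1] ang 83.5 z med/max 44.1 47.9
handle scene 199 c [424.6 348.9] size [17.7 78.7] ang 86.5 z med/max 42.7 46.8
traybottom scene 23 c [ 514.8 -117.9] size [114.7 127.8] ang 82.2 z med/max 15.7 17.5
stop scene 929 c [544.5  82.7] size [ 76.2 103.5] ang 81.6 z med/max 61.0 67.7
bed scene 2687 c [533.9   7.4] size [162.5 103.1] ang 82.3 z med/max 29.5 34.0
offc scene 491 c [542.2  17.5] size [150.6  97.3] ang 88.2 z med/max 52.7 58.0
```

View pics/crop1.png

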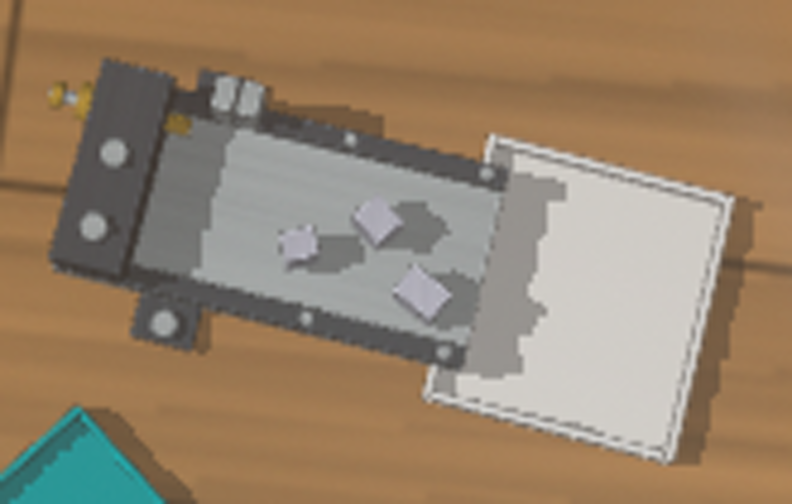

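Tray, jig and offcuts match the description: white tray, offcuts at crop (298,243), (377,222) and (423,292), pin at (178,123), saw guide at (238,97). First I'll move to a central spot for a closer look with the wrist camera.

Call:
{"op": "arm_command", "data": {
  "xyz": [
    [23, 28, 0],
    [23, 28, 0],
    [23, 28, 0],
    [23, 28, 0],
    [23, 28, 0],
    [23, 28, 0],
    [23, 28, 0],
    [23, 28, 0],
    [23, 28, 0],
    [23, 28, 0],
    [2, 40, 0],
    [2, 40, 0],
    [2, 40, 0],
    [2, 40, 0],
    [2, 40, 0],
    [0, 0, 0]
  ],
  "spin": [-4, -4, -4, -4, -4, -4, -4, -4, 0, 0, 0, 0, 0, 0, 0, 0]
}}

```text
time: 1.7
tool_pos: [0.4584, 0.0064, 0.4045]
tool_rot: [-3.14, 0.001, -0.124]
contact_force: [0.2, 0.3, 0.8]
opening: 0.0919
grip_force: 0.0
```

```bash
cat >> h.py <<'E'
def wcloud(c):
    v,u=np.mgrid[0:480,0:640]; x=(u-c['cx'])/c['fx']; y=(v-c['cy'])/c['fy']; r=np.hypot(x,y)+1e-9; s=np.tan(np.minimum(r,1.5))/r
    D=c['depth']; P=np.stack([x*s*D,-y*s*D,-D],-1); M=np.array(c['world_from_camera']); return P@M[:3,:3].T+M[:3,3]
E
python3 - <<'E'
from h import *
import pickle
c=read_camera('wrist'); pickle.dump(c,open('w1.pkl','wb')); cv2.imwrite('pics/w1.png',c['img'][...,::-1])
t=read_camera('top'); pickle.dump(t,open('t1.pkl','wb'))
print(observe()['tool_pos'],observe()['tool_rot'],c['fx'],c['fy'],np.round(c['world_from_camera'],3).tolist(),(c['depth']>0).mean())
E
```

```text
[0.45869518 0.00332697 0.40452899] [ 3.14107938e+00  5.22326383e-04 -1.26307912e-01] 371.64829954431775 371.64829954431775 [[-0.122, 0.946, 0.299, 0.54], [-0.993, -0.116, -0.038, -0.004], [-0.001, -0.301, 0.954, 0.384], [0.0, 0.0, 0.0, 1.0]] 0.9959635416666667
```

View pics/w1.png

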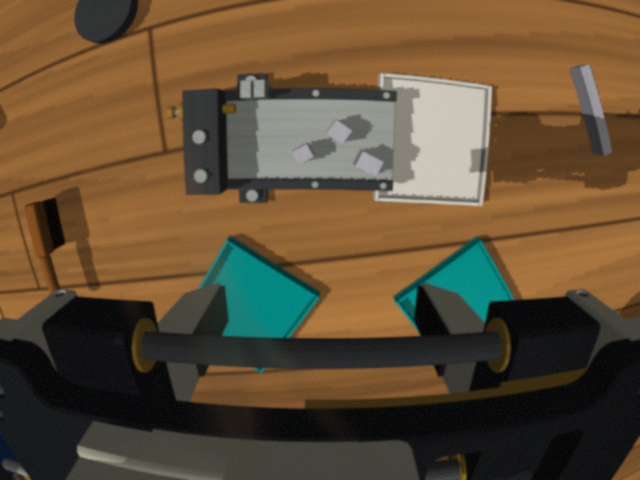

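The wrist view shows the whole work area: jig stop at (205,140), pin at (228,108), saw guide at (252,88), offcuts at (303,154), (340,132) and (370,162), tray at (435,140), bar at (592,110), brush at (45,225).

```bash
cat > m2.py <<'E'
from h import *
import pickle
c=pickle.load(open('w1.pkl','rb')); p=wcloud(c); im=c['img'].astype(int)
def rect(name,box,zlo,zhi,cond=None,p=p,im=im):
    u0,v0,u1,v1=box; m=np.zeros((480,640),np.uint8); m[v0:v1,u0:u1]=1
    m&=((p[...,2]>zlo)&(p[...,2]<zhi)).astype(np.uint8)
    if cond is not None: m&=cond(im).astype(np.uint8)
    n,l,s,_=cv2.connectedComponentsWithStats(m,connectivity=4)
    for i in range(1,n):
        if s[i,4]<40: continue
        q=p[l==i]; r=cv2.minAreaRect((q[:,:2]*1000).astype(np.float32))
        print(name,s[i,4],'c',np.round(r[0],1),'size',np.round(r[1],1),'ang',round(r[2],1),'z',np.round(np.percentile(q[:,2],[5,50,95])*1e3,1))
if __name__=='__main__':
    rect('stop',(170,75,226,205),.055,.075); rect('guide',(226,60,280,100),.05,.07)
    rect('bed',(226,80,400,200),.026,.034); rect('fence/lip',(226,75,400,205),.0345,.042)
    rect('offc',(280,110,390,180),.046,.06); rect('tray',(370,65,500,215),.011,.02)
    rect('traybottom',(370,65,500,215),-.01,.024,lambda i:i.min(-1)>150)
    rect('bar',(560,55,620,165),.015,.035); rect('head',(15,190,75,260),.036,.06)
E
python3 m2.py; python3 - <<'E'
from m2 import *
d=pickle.load(open('d0.pkl','rb'))['top']; P=cloud(d)
print('TOP'); a=dict(p=P,im=d['img'].astype(int))
rect('offc',(305,240,362,285),.046,.06,None,**a)
rect('guide',(300,215,320,235),.05,.07,None,**a); rect('fl',(290,215,375,285),.035,.042,None,**a)
E
```

```text
stop 3884 c [543.2 104.2] size [34.7 95.9] ang 82.3 z [59.7 61.3 64.8]
guide 465 c [582.2  51.3] size [22.4 16.2] ang 83.1 z [54.  59.  60.5]
bed 12093 c [529.9   8.7] size [161.2  77.8] ang 82.4 z [28.  29.3 30.7]
fence/lip 1397 c [570.8 -15.4] size [123.9  15.8] ang 80.1 z [35.9 37.3 38.7]
fence/lip 147 c [582.   71.7] size [17.2  9.5] ang 84.3 z [36.1 37.2 38.2]
fence/lip 1454 c [487.9  14.3] size [160.   11.8] ang 81.6 z [34.6 35.4 36.7]
offc 367 c [533.8 -18.8] size [18.3 16.3] ang 46.8 z [52.  53.3 54.7]
offc 288 c [518.   15.7] size [14.4 16.9] ang 19.8 z [51.8 53.1 54.4]
offc 431 c [502.4 -42.3] size [22.  16.3] ang 56.3 z [51.7 53.2 54.5]
tray 1518 c [ 515.4 -117.4] size [120.9 130.7] ang 81.5 z [12.  14.9 16.4]
traybottom 475 c [ 547.5 -121.8] size [119.4  64.1] ang 80.8 z [13.9 15.3 16.7]
traybottom 7760 c [ 515.5 -123.5] size [102.7 120.9] ang 81.7 z [2.1 3.4 4.7]
traybottom 348 c [ 456.6 -111.1] size [ 34.4 121.9] ang 5.0 z [14.  15.2 16.6]
bar 1215 c [ 545.7 -328. ] size [110.3  18.9] ang 17.5 z [16.2 23.  24.6]
head 818 c [484.5 347. ] size [22.  72.4] ang 87.8 z [37.5 44.4 46.2]
TOP
offc 67 c [532.3 -17.6] size [17.8 16.5] ang 50.1 z [51.  55.  57.9]
offc 52 c [516.7  16.5] size [14.1 16.2] ang 17.9 z [48.6 54.8 57.5]
offc 78 c [500.9 -41.5] size [22.1 16.1] ang 59.1 z [51.3 54.9 57.7]
guide 78 c [580.4  52.1] size [21.9 16.5] ang 81.7 z [52.2 60.8 64.2]
fl 207 c [568.7 -16.5] size [118.8  11.5] ang 81.9 z [35.9 38.6 41.4]
fl 253 c [485.6  11.2] size [151.7  10.3] ang 82.3 z [35.2 37.3 40. ]
```

Wrist and top measurements agree to about 2 mm. The jig origin is (540.8, 87.7) with yaw 82.2°, the bed at z 30. The brush is at (487.5, 347.8), yaw about -3°, top at 45. The tray centre is at jig x -207, y -3, with its rim at 15.

Call:
{"op": "arm_command", "data": {
  "xyz": [
    [3, 38, 0],
    [3, 38, 0],
    [3, 38, 0],
    [3, 38, 0],
    [3, 38, 0],
    [3, 38, 0],
    [3, 38, 0],
    [3, 38, 0],
    [3, 38, 0],
    [1.5, 3, -16],
    [0, 0, -30],
    [0, 0, -30],
    [0, 0, -30],
    [0, 0, -30],
    [0, 0, -30],
    [0, 0, -30],
    [0, 0, 0],
    [0, 0, 0]
  ],
  "spin": [0.5, 0.5, 0.5, 0.5, 0.5, 0.5, 0.5, 0.5, 0.5, 0, 0, 0, 0, 0, 0, 0, 0, 0]
}}

```text
time: 3.6
tool_pos: [0.4882, 0.3468, 0.2088]
tool_rot: [3.141, 0.001, -0.052]
contact_force: [-0.0, 0.3, 0.2]
opening: 0.0915
grip_force: 0.0
```

Call:
{"op": "arm_command", "data": {
  "xyz": [
    [0, 0, 0],
    [0, 0, 0],
    [0, 0, 0],
    [0, 0, 0],
    [0, 0, 0],
    [0, 0, 0],
    [0, 0, 0],
    [0, 0, 0],
    [0, 0, 0],
    [0, 0, 0],
    [0, 0, 0],
    [0, 0, 0]
  ],
  "spin": [0, 0, 0, 0, 0, 0, 0, 0, 0, 0, 0, 0],
  "jaw": -1,
  "squeeze": 25
}}

```text
time: 4.8
tool_pos: [0.4873, 0.3477, 0.2087]
tool_rot: [3.141, 0.0, -0.05]
contact_force: [-1.4, -0.6, -0.2]
opening: 0.0197
grip_force: 24.9
```

```bash
python3 - <<'E'
from h import *
c=read_camera('wrist'); cv2.imwrite('pics/w2.png',c['img'][...,::-1])
E
```

```text
(no output)
```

View pics/w2.png

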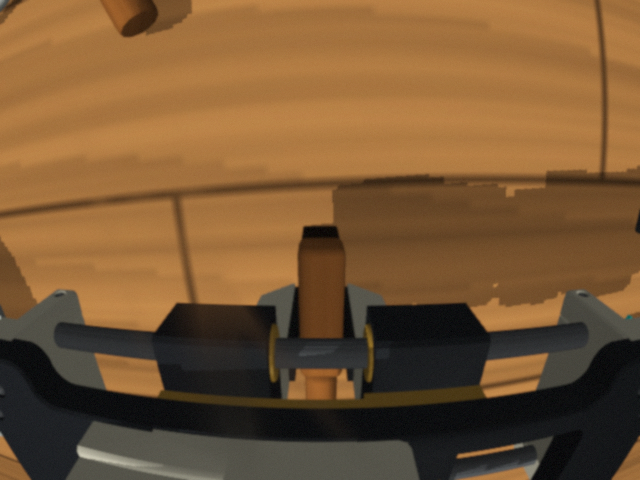

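Wrist view: the brush back at (322,270) is centred between the fingers, bristles at (320,232). The grip is good at a 19.7 mm opening.

Call:
{"op": "arm_command", "data": {
  "xyz": [
    [0, 0, 20],
    [0, 0, 40],
    [0, 0, 40],
    [5, -33.5, 0],
    [5, -33.5, 0],
    [5, -33.5, 0],
    [5, -33.5, 0],
    [5, -33.5, 0],
    [5, -33.5, 0],
    [5, -33.5, 0],
    [5, -33.5, 0],
    [5, -33.5, 0],
    [1, 0, 0],
    [0, 0, -25],
    [0, 0, -25],
    [0, 0, 0],
    [0, 0, 0]
  ],
  "spin": [0, 0, 0, -0.5, -0.5, -0.5, -0.5, -0.5, -0.5, -0.5, -0.5, -0.5, -0.4, 0, 0, 0, 0]
}}

```text
time: 6.55
tool_pos: [0.5333, 0.0467, 0.2589]
tool_rot: [3.142, 0.001, -0.135]
contact_force: [0.7, -0.6, -0.2]
opening: 0.02
grip_force: 24.9
```

```bash
python3 - <<'E'
from h import *
a=read_camera('wrist'); b=read_camera('scene'); s=observe(); print(s['tool_pos'],s['tool_rot'],s['contact_force'],s['opening'])
cv2.imwrite('pics/s3.png',np.vstack([a['img'][0:340:,:][::1],b['img'][150:400]])[...,::-1])
E
```

```text
[0.53372929 0.04665458 0.25997637] [-3.14145665e+00 -2.04058515e-03 -1.35149990e-01] [-0.17795407 -0.0705364  -0.56249499] 0.019620506888603863
```

View pics/s3.png

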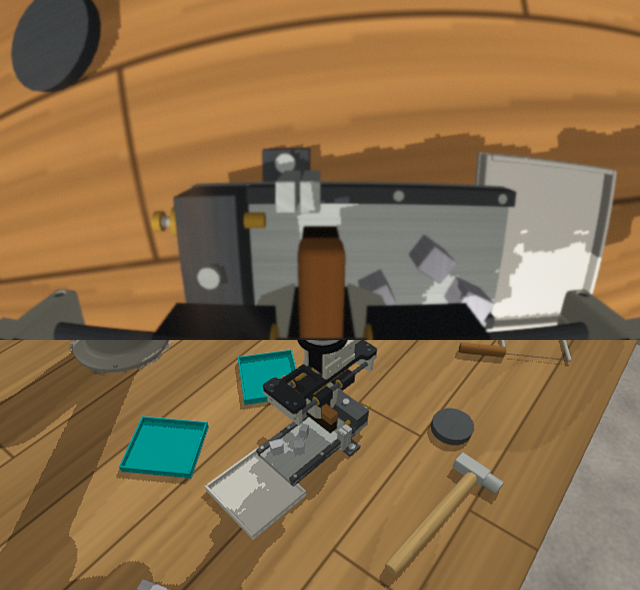

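The brush sits across the bed between fence and lip, bristles at (320,232), with the offcuts to its right at (375,285), (432,257) and (470,300). I'll lower it to just over the bed and sweep slowly.

Call:
{"op": "arm_command", "data": {
  "xyz": [
    [0, 0, -10],
    [0, 0, -8.5],
    [0, 0, 0],
    [-0.8, -6, 0],
    [-0.8, -6, 0],
    [-0.8, -6, 0],
    [-0.8, -6, 0],
    [-0.8, -6, 0],
    [-0.8, -6, 0],
    [-0.8, -6, 0],
    [-0.8, -6, 0],
    [-0.8, -6, 0],
    [-0.8, -6, 0],
    [-0.8, -6, 0],
    [-0.8, -6, 0]
  ],
  "spin": [0, 0, 0, 0, 0, 0, 0, 0, 0, 0, 0, 0, 0, 0, 0]
}}

```text
time: 8.15
tool_pos: [0.5236, -0.0262, 0.2402]
tool_rot: [3.142, 0.0, -0.136]
contact_force: [-0.8, 1.0, -1.4]
opening: 0.0196
grip_force: 24.9
```

Call:
{"op": "arm_command", "data": {
  "xyz": [
    [-0.8, -6, 0],
    [-0.8, -6, 0],
    [-0.8, -6, 0],
    [-0.8, -6, 0],
    [-0.8, -6, 0],
    [-0.8, -6, 0],
    [-0.8, -6, 0],
    [-0.8, -6, 0],
    [-0.8, -6, 0],
    [-0.8, -6, 0],
    [0, 0, 0],
    [0, 0, 0],
    [0, 0, 0]
  ],
  "spin": [0, 0, 0, 0, 0, 0, 0, 0, 0, 0, 0, 0, 0]
}}

```text
time: 9.45
tool_pos: [0.5157, -0.0856, 0.2402]
tool_rot: [-3.142, 0.0, -0.136]
contact_force: [0.1, -0.6, -2.0]
opening: 0.0197
grip_force: 24.9
```

```bash
python3 - <<'E'
from h import *
a=read_camera('wrist'); b=read_camera('scene'); s=observe(); print(s['tool_pos'],s['tool_rot'],s['contact_force'],s['opening'])
cv2.imwrite('pics/s4.png',np.vstack([a['img'][0:340:,:][::1],b['img'][150:400]])[...,::-1])
E
```

```text
[ 0.51568737 -0.08550527  0.24022932] [ 3.14152562e+00  6.73700698e-05 -1.35343146e-01] [0.28227115 0.32261155 0.17473222] 0.019910074206184507
```

View pics/s4.png

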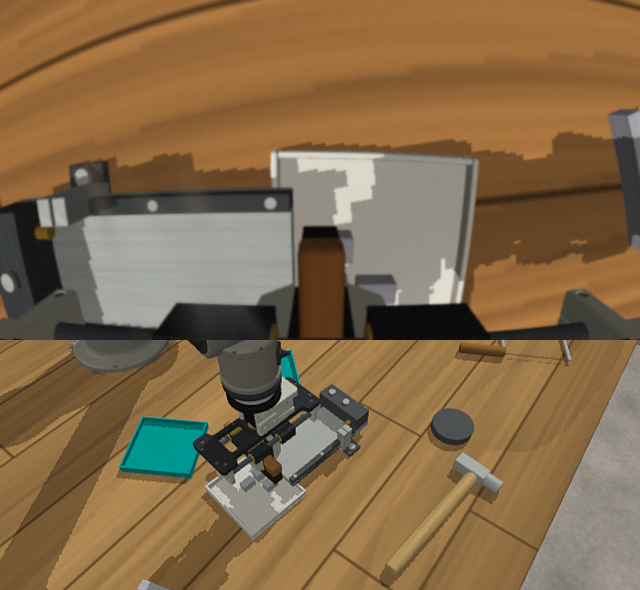

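Two offcuts are visible in the tray, at (345,245) and (375,288). The third is hidden behind the brush. I'll lift, move aside and measure.

Call:
{"op": "arm_command", "data": {
  "xyz": [
    [0, 0, 10],
    [0, 0, 25],
    [0, 0, 40],
    [0, 0, 40],
    [-2.8, 38, 0],
    [-2.8, 38, 0],
    [-2.8, 38, 0],
    [-2.8, 38, 0],
    [-2.8, 38, 0],
    [0, 0, 0]
  ],
  "spin": [0, 0, 0, 0, 0, 0, 0, 0, 0, 0]
}}

```text
time: 10.55
tool_pos: [0.5008, 0.108, 0.3561]
tool_rot: [-3.14, -0.0, -0.131]
contact_force: [1.3, -0.2, -1.6]
opening: 0.0199
grip_force: 24.9
```

```bash
python3 - <<'E'
from h import *
O=np.array([515.4,-117.4]); 
import pickle
for n in('wrist','scene','top'):
    c=read_camera(n); p=(wcloud if n=='wrist' else cloud)(c)*1000
    if n=='wrist': pickle.dump(c,open('w5.pkl','wb')); cv2.imwrite('pics/w5.png',c['img'][:340,:,::-1])
    th=np.deg2rad(82); q=p[...,:2]-O; x=q[...,0]*np.cos(th)+q[...,1]*np.sin(th); y=-q[...,0]*np.sin(th)+q[...,1]*np.cos(th)
    m=((abs(x)<54)&(abs(y)<59)&(p[...,2]>10)&(p[...,2]<60)).astype(np.uint8)
    k,l,s,_=cv2.connectedComponentsWithStats(m,connectivity=4)
    for i in range(1,k):
        if s[i,4]>12: print(n,s[i,4],'tray xy',round(float(x[l==i].mean())),round(float(y[l==i].mean())),'zmax',np.round(np.percentile(p[...,2][l==i],95)))
print(observe()['tool_pos'])
E
```

```text
wrist 1850 tray xy 32 5 zmax 36.0
scene 361 tray xy 49 -1 zmax 37.0
scene 180 tray xy 25 15 zmax 27.0
scene 160 tray xy 23 -12 zmax 23.0
scene 133 tray xy -4 16 zmax 21.0
top 131 tray xy 51 5 zmax 39.0
top 87 tray xy 26 -7 zmax 25.0
top 91 tray xy 28 21 zmax 30.0
top 75 tray xy -1 21 zmax 24.0
[0.50165236 0.10411478 0.35569961]
```

View pics/w5.png

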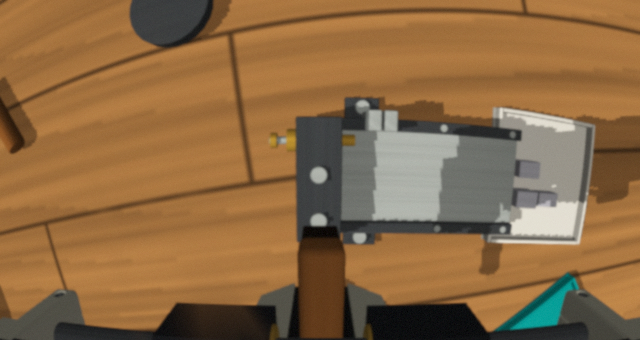

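All three offcuts are in the tray, at (527,168), (524,198) and (546,198), well within its walls. Now I'll put the brush back down on its old spot.

Call:
{"op": "arm_command", "data": {
  "xyz": [
    [-2, 40, 0],
    [-2, 40, 0],
    [-2, 40, 0],
    [-2, 40, 0],
    [-2, 40, 0],
    [-2, 40, 0],
    [0, 0, -35],
    [0, 0, -40],
    [0, 0, -40],
    [0, 0, -20],
    [0, 0, -8],
    [0, 0, -3],
    [0, 0, 0],
    [0, 0, 0],
    [0, 0, 0]
  ],
  "spin": [0, 0, 0, 0, 0, 0, 0, 0, 0, 0, 0, 0, 0, 0, 0]
}}

```text
time: 12.2
tool_pos: [0.4901, 0.3444, 0.2106]
tool_rot: [-3.14, -0.002, -0.136]
contact_force: [-0.2, 1.1, -0.9]
opening: 0.0201
grip_force: 24.9
```

Call:
{"op": "arm_command", "data": {
  "xyz": [
    [0, 0, -1.5],
    [0, 0, 0],
    [0, 0, 0]
  ],
  "spin": [0, 0, 0]
}}

```text
time: 12.5
tool_pos: [0.49, 0.3445, 0.2086]
tool_rot: [-3.141, -0.002, -0.136]
contact_force: [0.1, 0.3, 5.6]
opening: 0.0195
grip_force: 24.9
```

Call:
{"op": "arm_command", "data": {
  "xyz": [
    [0, 0, 0],
    [0, 0, 0],
    [0, 0, 0],
    [0, 0, 0],
    [0, 0, 0],
    [0, 0, 30],
    [0, 0, 45],
    [0, 0, 45],
    [0, 0, 45]
  ],
  "spin": [0, 0, 0, 0, 0, 0, 0, 0, 0],
  "jaw": 1
}}

```text
time: 13.4
tool_pos: [0.4894, 0.3441, 0.3744]
tool_rot: [3.141, 0.0, -0.136]
contact_force: [-0.4, 0.7, -0.2]
opening: 0.087
grip_force: 0.0
```

Call:
{"op": "arm_command", "data": {
  "xyz": [
    [-1, -40, 0],
    [-2, -40, 0],
    [-2, -40, 0],
    [-2, -40, 0],
    [-2, -40, 0],
    [-2, -40, 0],
    [-2, -40, 0],
    [-2, -40, 0],
    [-2, -40, 0],
    [-2, -40, 0],
    [-2, -40, 0],
    [-2, -40, 0],
    [-2, -40, 0],
    [-2, -40, 0],
    [-2, -40, 0],
    [-2, -40, 0],
    [-2, -40, 0],
    [-2, -15, 0],
    [0, 0, 0]
  ],
  "spin": [1.5, 1.5, 1.5, 1.5, 1.5, 1.5, 1.5, 1.5, 1.5, 1.5, 1.5, 1.5, 1.5, 1.5, 1.5, 1.5, 1, 0, 0]
}}

```text
time: 15.3
tool_pos: [0.4541, -0.3523, 0.3722]
tool_rot: [-3.141, 0.0, 0.298]
contact_force: [0.1, 0.9, -0.3]
opening: 0.0916
grip_force: 0.0
```

```bash
python3 - <<'E'
from h import *
s=observe(); print(s['time'],s['tool_pos'],s['tool_rot'])
for n in('wrist','top','scene'):
    c=read_camera(n); p=(wcloud if n=='wrist' else cloud)(c)*1000
    if n=='wrist': cv2.imwrite('pics/w6.png',c['img'][...,::-1])
    m=((abs(p[...,0]-545)<75)&(abs(p[...,1]+328)<50)&(p[...,2]>(20 if n=='wrist' else 17))&(p[...,2]<32)).astype(np.uint8)
    k,l,st,_=cv2.connectedComponentsWithStats(m,connectivity=4); 
    for i in range(1,k):
      if st[i,4]>100:
        q=p[l==i];r=cv2.minAreaRect(q[:,:2].astype(np.float32)); print(n,st[i],np.round(r[0],1),np.round(r[1],1),round(r[2],1),np.median(q[:,2]))
    b=((abs(p[...,0]-468)<80)&(abs(p[...,1]-346)<40)&(p[...,2]>37)&(p[...,2]<60))
    if n!='wrist' and b.sum()>30: q=p[b];r=cv2.minAreaRect(q[:,:2].astype(np.float32)); print('brush',n,np.round(r[0],1),np.round(r[1],1),round(r[2],1),np.median(q[:,2]))
E
```

```text
15.3 [ 0.45410799 -0.35234024  0.37222018] [-3.14128426e+00  3.15908354e-04  2.97575481e-01]
wrist [ 316   53   19  123 2242] [ 545.1 -328.8] [109.1  15.7] 17.1 23.30281624479727
top [466 239  18  42 336] [ 551.7 -324.5] [93.8 18.1] 17.4 24.600126121354535
brush top [454.9 349.8] [ 21.  135.6] 82.2 45.87263760746363
scene [137 390  73  37 906] [ 546.3 -329.4] [110.9  16.4] 17.1 23.295743476729523
brush scene [457.3 347.7] [ 21.6 136.7] 81.4 43.64593880001833
```

The bar is at (545.3, -328.8), yaw 17.1°, top at 23 to 24 mm. The brush is upright on the bench. Now I'll grasp the bar 12 mm behind its centre.

Call:
{"op": "arm_command", "data": {
  "xyz": [
    [40, 10, 0],
    [39.7, 10, 0],
    [0, 0, -40],
    [0, 0, -40],
    [0, 0, -40],
    [0, 0, -40],
    [0, 0, -15],
    [0, 0, -7.7],
    [0, 0, 0],
    [0, 0, 0]
  ],
  "spin": [0, 0, 0, 0, 0, 0, 0, 0, 0, 0]
}}

```text
time: 16.45
tool_pos: [0.5351, -0.3309, 0.1921]
tool_rot: [3.139, -0.002, 0.301]
contact_force: [0.0, -0.6, 0.3]
opening: 0.0918
grip_force: 0.0
```

Call:
{"op": "arm_command", "data": {
  "xyz": [
    [0, 0, 0],
    [0, 0, 0],
    [0, 0, 0],
    [0, 0, 0],
    [0, 0, 0],
    [0, 0, 0],
    [0, 0, 0],
    [0, 0, 0],
    [0, 0, 0],
    [0, 0, 0],
    [0, 0, 0],
    [0, 0, 0]
  ],
  "spin": [0, 0, 0, 0, 0, 0, 0, 0, 0, 0, 0, 0],
  "jaw": -1,
  "squeeze": 50
}}

```text
time: 17.65
tool_pos: [0.5344, -0.3308, 0.19]
tool_rot: [3.141, 0.0, 0.301]
contact_force: [0.5, -0.7, -1.0]
opening: 0.0153
grip_force: 50.0
```

Call:
{"op": "arm_command", "data": {
  "xyz": [
    [0, 0, 20],
    [0, 0, 40],
    [0, 0, 40],
    [2.1, 32.5, 0],
    [2.1, 32.5, 0],
    [2.1, 32.5, 0],
    [2.1, 32.5, 0],
    [2.1, 32.5, 0],
    [2.1, 32.5, 0],
    [2.1, 32.5, 0],
    [2.1, 32.5, 0],
    [2.1, 32.5, 0],
    [2.1, 32.5, 0],
    [0, 0, -20],
    [0, 0, -20],
    [0, 0, 0],
    [0, 0, 0],
    [0, 0, 0]
  ],
  "spin": [0, 0, 0, 6.5, 6.5, 6.5, 6.5, 6.5, 6.5, 6.5, 6.5, 6.5, 6.5, 0, 0, 0, 0, 0]
}}

```text
time: 19.45
tool_pos: [0.5557, -0.006, 0.2509]
tool_rot: [3.14, 0.0, 1.435]
contact_force: [0.2, -0.5, -3.6]
opening: 0.0156
grip_force: 50.0
```

```bash
python3 - <<'E'
from h import *
s=observe(); print(s['time'],s['tool_pos'],s['tool_rot'])
O=np.array([540.8,87.7]); th=np.deg2rad(82.3)
for n in('wrist','top','scene'):
    c=read_camera(n); p=(wcloud if n=='wrist' else cloud)(c)*1000
    if n=='wrist': cv2.imwrite('pics/w7.png',c['img'][...,::-1])
    q=p[...,:2]-O; x=q[...,0]*np.cos(th)+q[...,1]*np.sin(th); y=-q[...,0]*np.sin(th)+q[...,1]*np.cos(th)
    m=(x>-150)&(x<-5)&(y>-37)&(y<35)&(p[...,2]>70)&(p[...,2]<(86 if n!='wrist' else 86))
    print(n,m.sum())
    if m.sum()>50:
        r=cv2.minAreaRect(np.stack([x[m],y[m]],-1).astype(np.float32)); print(np.round(r[0],1),np.round(r[1],1),round(r[2],1))
E
```

```text
19.45 [ 0.55571402 -0.00603293  0.25090318] [3.14015806e+00 9.54617995e-06 1.43467606e+00]
wrist 7486
[-80.9 -20.6] [110.3  32.7] 0.4
top 2
scene 274
[-82.7 -21.2] [109.   31.5] 0.0
```

View pics/w7.png

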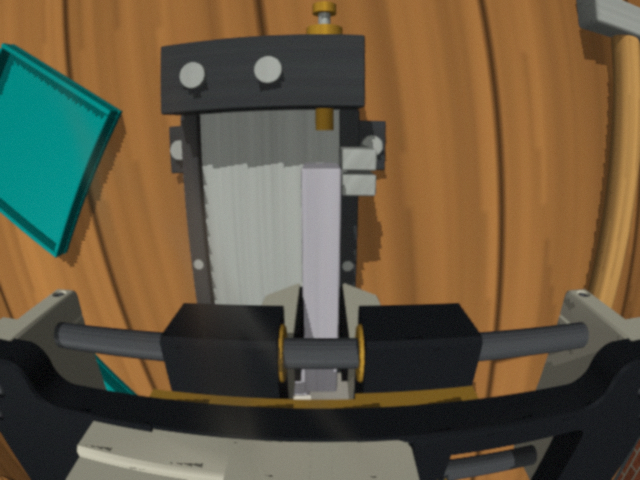

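The bar (320,230) is aligned with the bed and in line with the pin (324,118), just clear of the saw guide (358,170). I'll lower it.

Call:
{"op": "arm_command", "data": {
  "xyz": [
    [0, 0, -10],
    [0, 0, -10],
    [0, 0, -5],
    [0, 0, -2],
    [0, 0, -2],
    [0, 0, -1],
    [0, 0, 0],
    [0, 0, 0]
  ],
  "spin": [0, 0, 0, 0, 0, 0, 0, 0]
}}

```text
time: 20.4
tool_pos: [0.5555, -0.0057, 0.2203]
tool_rot: [3.141, 0.0, 1.435]
contact_force: [-0.3, -0.5, -3.9]
opening: 0.0156
grip_force: 50.0
```

Call:
{"op": "arm_command", "data": {
  "xyz": [
    [0, 0, -0.5],
    [0, 0, -0.5],
    [0, 0, 0],
    [0, 0, 0]
  ],
  "spin": [0, 0, 0, 0]
}}

```text
time: 20.8
tool_pos: [0.5555, -0.0057, 0.22]
tool_rot: [3.14, 0.0, 1.435]
contact_force: [-1.6, 0.7, 6.2]
opening: 0.0154
grip_force: 50.0
```

Call:
{"op": "arm_command", "data": {
  "xyz": [
    [0, 0, 0.4],
    [1, -0.1, 0],
    [0.5, -0.1, 0],
    [0.5, -0.1, 0],
    [0, 0, 0],
    [0, 0, 0]
  ],
  "spin": [0, 0, 0, 0, 0, 0]
}}

```text
time: 21.4
tool_pos: [0.5569, -0.0059, 0.22]
tool_rot: [-3.14, 0.0, 1.435]
contact_force: [-6.0, 0.5, 8.6]
opening: 0.0156
grip_force: 50.0
```

Call:
{"op": "arm_command", "data": {
  "xyz": [
    [0, 0, 0.4],
    [0, 0, 0.3],
    [0, 0, 0],
    [0, 0, 0]
  ],
  "spin": [0, 0, 0, 0]
}}

```text
time: 21.8
tool_pos: [0.5574, -0.006, 0.22]
tool_rot: [-3.141, -0.0, 1.435]
contact_force: [-1.8, 0.5, 1.0]
opening: 0.0155
grip_force: 50.0
```

Call:
{"op": "arm_command", "data": {
  "xyz": [
    [0.5, -0.1, 0],
    [0.5, -0.1, 0],
    [0, 0, 0],
    [0, 0, 0]
  ],
  "spin": [0, 0, 0, 0]
}}

```text
time: 22.2
tool_pos: [0.5581, -0.0061, 0.22]
tool_rot: [-3.14, -0.0, 1.435]
contact_force: [-4.2, 0.5, 1.7]
opening: 0.0154
grip_force: 50.0
```

The bar touches the fence. Next I'll push it endways.

Call:
{"op": "arm_command", "data": {
  "xyz": [
    [0.5, 4, 0],
    [0.5, 4, 0],
    [0.5, 4, 0],
    [0.4, 3, 0],
    [0.3, 2, 0],
    [0, 0, 0],
    [0, 0, 0]
  ],
  "spin": [0, 0, 0, 0, 0, 0, 0]
}}

```text
time: 22.9
tool_pos: [0.5602, 0.01, 0.22]
tool_rot: [-3.14, 0.002, 1.435]
contact_force: [-5.4, -4.6, 2.6]
opening: 0.0154
grip_force: 50.0
```

Call:
{"op": "arm_command", "data": {
  "xyz": [
    [0.3, 2, 0],
    [0.3, 2, 0],
    [0.2, 2, 0],
    [0.1, 1, 0],
    [0, 0, 0],
    [0, 0, 0]
  ],
  "spin": [0, 0, 0, 0, 0, 0]
}}

```text
time: 23.5
tool_pos: [0.5611, 0.0163, 0.22]
tool_rot: [-3.14, 0.003, 1.435]
contact_force: [-5.4, -8.8, 0.8]
opening: 0.0153
grip_force: 50.0
```

Call:
{"op": "arm_command", "data": {
  "xyz": [
    [0.1, 1, 0],
    [0.1, 1, 0],
    [0, 0, 0],
    [0, 0, 0]
  ],
  "spin": [0, 0, 0, 0]
}}

```text
time: 23.9
tool_pos: [0.5613, 0.0181, 0.22]
tool_rot: [-3.14, 0.003, 1.435]
contact_force: [-5.8, -10.0, 1.7]
opening: 0.0156
grip_force: 50.0
```

Call:
{"op": "arm_command", "data": {
  "xyz": [
    [0.1, 1, 0],
    [0.1, 1, 0],
    [0, 0, 0],
    [0, 0, 0]
  ],
  "spin": [0, 0, 0, 0]
}}

```text
time: 24.3
tool_pos: [0.5616, 0.0199, 0.22]
tool_rot: [-3.141, 0.004, 1.435]
contact_force: [-5.6, -9.6, 0.2]
opening: 0.0154
grip_force: 50.0
```

Call:
{"op": "arm_command", "data": {
  "xyz": [
    [0.1, 0.8, 0],
    [0, 0.7, 0],
    [0, 0, 0],
    [0, 0, 0]
  ],
  "spin": [0, 0, 0, 0]
}}

```text
time: 24.7
tool_pos: [0.5616, 0.0203, 0.22]
tool_rot: [-3.141, 0.006, 1.436]
contact_force: [-7.3, -17.7, 2.0]
opening: 0.0154
grip_force: 50.0
```

```bash
python3 - <<'E'
from h import *
s=observe(); print(s['time'],s['tool_pos'],s['contact_force'])
c=read_camera('wrist'); cv2.imwrite('pics/w8.png',cv2.resize(c['img'][0:320,140:420,::-1],None,fx=1.8,fy=1.8,interpolation=cv2.INTER_CUBIC))
E
```

```text
24.7 [0.56164508 0.0202988  0.21998556] [ -7.30417527 -17.69499895   1.99187031]
```

View pics/w8.png

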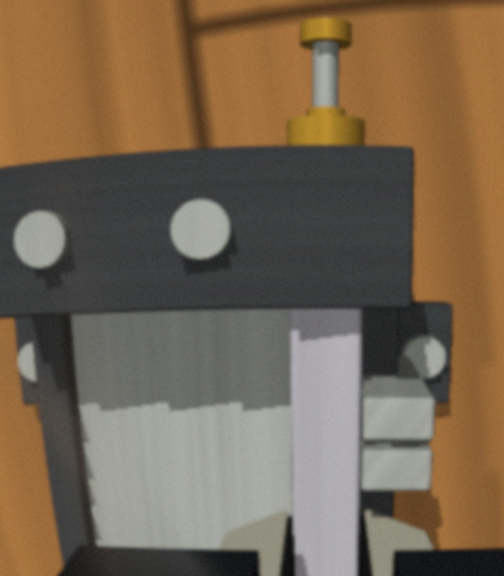

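The bar's end is flush on the stop at crop (325,310) and the pin's tail is fully out at (325,35). The side against the fence is tight, and the force jump from 9.6 to 17.7 N confirms the hard stop. I'll hold, then hand in.

Call:
{"op": "arm_command", "data": {
  "xyz": [
    [0, 0, 0],
    [0, 0, 0],
    [0, 0, 0],
    [0, 0, 0],
    [0, 0, 0],
    [0, 0, 0]
  ],
  "spin": [0, 0, 0, 0, 0, 0]
}}

```text
time: 25.35
tool_pos: [0.5616, 0.0203, 0.22]
tool_rot: [-3.141, 0.006, 1.436]
contact_force: [-6.4, -16.6, 2.1]
opening: 0.0153
grip_force: 50.0
```

```bash
python3 -c "
from cell import *
s=observe(); print(s['tool_pos'],s['contact_force'],s['grip_force']); print(hand_in())"
```

```text
[0.56164668 0.02028861 0.2200077 ] [ -6.44417812 -16.60317248   2.0882905 ] 50.000706911087036
the job is handed in; nothing more can be done
None
```

I handed the job in at about 25 s. The three offcuts were swept into the white tray with the brush, the brush is back down on the bench, and the bar is held at 50 N grip along the fence, hard on the stop with the pin pushed in; no verdict came back.

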